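Cap a bauble and hold it in the press

TASK

Put the larger of the two brass hanger caps over the bare neck of the bauble in the press's sliding nest, then push the nest fully home under the ram. Take the lever by its ball and bring it down to level, so that the sprung foot sits on the cap and is about half pressed in (6 mm), never bottoming it, which would crack the bauble. Finish while still holding the lever there for the glue to grip, and leave the other things on the table where they are.

Things in the scene. Friction and masses are not known exactly. Their poses are not given: they have to be found in the camera images.
- press: fixed grey C-frame bench press. Origin on the table below the ram; x from its front to its column, y outwards along the slide bed, z up. In mm: head x -41 to 138, y +-35, z 178 to 236 (ram top 285); column x 82 to 138; bed 94 wide, y -60 to 250, 28 high. Lever shaft along y at x 51, z 200; lever ball 180 from that axis at y -60
- shuttle (a joint): sliding nest on the bed, in m: 0 is fully home (end stop, bauble straight under the ram), growing as the nest is drawn out along the press's +y; starts drawn out 0.115 to 0.135. About 2 N of friction, stays where it is left
- shuttle_knob: black finger knob on the nest slide's outer end, 20 mm across; the grip part spans 18 to 34 mm above its origin, top at 38 mm. Origin: on the slide plate under the knob (30 mm above the table), 90 mm from the bauble's axis along the press's +y
- bauble: cream bauble, a ball 70 mm across with a bare upright neck, held fast in the rubber cup of the sliding nest and moving with it. Origin: on the slide plate below its centre, 30 mm above the table; ball centre 38.5 mm above the origin
- neck_top (a point): centre of the top of the bauble's neck, 117 mm above the table. The neck is 15 mm across, its last 3 mm tapered to 11 mm, and stands about 15 mm out of the ball; z up
- cap: the larger brass hanger cap, 24 mm across, 16 mm high, bore 19 mm across and 14 mm deep, closed on top, with a thin wire loop standing 10 mm above the top; stands mouth down in the tray. Origin: centre of its lower rim; z up, towards the loop. Seated on the neck, its origin is 14 mm below the neck's top (103 mm above the table), its top at 119 mm
- cap_tray: fixed grey tray 170 x 100 mm (its x by y), rim 10 mm high, wall 3 mm, floor 3 mm thick, in which both caps stand. Origin: centre of the underside
- lever (a joint): the press's hand lever, in rad: 0 raised (0.8 above level; a return spring holds it up), growing as it is pulled down, 0.8 level, end stop 1.05. It moves the ram 40 mm per rad: over the capped bauble the foot meets the cap at about 0.65, is half pressed in at 0.8 and bottoms at 0.95. Let go, it springs up
- handle: lever rod 12 mm thick and its black ball, 28 mm across, on the right of the press. Origin: centre of the ball, which swings about the lever shaft (see press) at 180 mm radius: raised, it is 125 mm towards press -x and 129 mm above the shaft; level, 180 mm towards -x. At level it takes about 5 N downwards to hold
- foot (a joint): how far the sprung foot under the ram is pressed in, in m: 0 free, 0.006 half, 0.012 bottomed; 2 N of preload plus 1 N per mm
- foot_cup: the hollow brass foot, 26 mm across, bore 17 mm (the cap's loop goes inside). Origin: centre of its lower face, 145 mm above the table when raised
- small_cap: the smaller brass hanger cap, 16 mm across, 12 mm high, with a wire loop; bore only 11 mm, so it does not go over the bauble's neck; stands mouth down in the tray. Origin: centre of its lower rim
- paint_jar: red paint jar 48 mm across, 55 mm high, bystander. Origin: centre of the underside
- dark_jar: brown paint jar 52 mm across, 65 mm high, bystander. Origin: centre of the underside
- glue_bottle: white bottle 40 mm across, 130 mm high, bystander. Origin: centre of the underside
- water_tub: clear plastic tub 100 mm across, 85 mm high, bystander. Origin: centre of the underside
- brush: paint brush 190 mm long, lying flat, bystander. Origin: underside at about mid-length; x runs from handle to bristles
- done_bauble: finished bauble 70 mm across without a cap, standing in a cardboard ring, 87 mm high in all, bystander. Origin: centre of the underside

How it is judged (in metres and radians):
On the way, in this order (a step that is already met when the one before it is completed fails the run):
1. the larger cap sits right down on the bauble's neck, let go (horizontal distance between cap and neck_top below 0.0035 m and z of cap in the frame of neck_top between -0.0175 and -0.0115 m and angle between cap's own z axis and vertical below 0.15 rad and contact force between the fingers and cap below 0.1 N), for 0.2 s.
2. the nest is fully home with the cap still on (horizontal distance between cap and neck_top below 0.0035 m and z of cap in the frame of neck_top between -0.0175 and -0.0115 m and angle between cap's own z axis and vertical below 0.15 rad and value of joint shuttle below 0.004 m), for 0.2 s.
At the end, for the whole second after the job is handed in: The fingers hold the lever (over 1 N), still and within 0.1 rad of level; the foot presses the cap with over 3.5 N and is pressed in 3 to 9 mm; the nest is home within 4 mm; the larger cap is upright on the neck (3.5 mm off axis, 3 mm in height at most), not touched by the fingers (all of step 2 and contact force between the fingers and cap below 0.1 N and value of joint foot between 0.003 and 0.009 m and value of joint lever between 0.7 and 0.9 rad and contact force between foot_cup and cap above 3.5 N and contact force between the fingers and handle above 1 N and velocity of joint lever between -0.05 and 0.05 rad/s); the arm keeps its last pose, push and grip.
It fails at once if the sprung foot is bottomed (pressed in more than 11 mm) (value of joint foot above 0.011 m).
It fails at once if another thing on the table is shifted more than 40 mm or a standing one is knocked over (distance of any of small_cap, paint_jar, dark_jar, glue_bottle, water_tub, brush, done_bauble from where it was at the start of the episode above 0.04 m or angle between any of small_cap, paint_jar, dark_jar, glue_bottle, water_tub, done_bauble's own z axis and vertical above 0.5 rad).
It also fails if it takes over 59 s, if anything falls off the work surface, if the arm or the gripper's body presses on something with over 40 N, if the wrist force passes 120 N, or if a joint passes its speed limit or range.

ROBOT

A 6-joint arm with a two-finger parallel gripper is mounted at the origin on the work surface. World frame = base frame: x ahead of the robot, y to its left, z up, the work surface at z = 0. Lengths are in m, angles in degrees, forces in N, time in s.
With the tool pointing down it reaches from about 0.325 to 0.925 m from the base axis. Payload 3.1 kg.
Tool frame: the origin (TCP) lies on the centre line of the jaws, within the pads' length; the fingertips stand 22 mm ahead of it and the grasp point (between the pads) lies 3 mm ahead of it (tip_reach is the distance from the TCP to the fingertips, in m); z points along the fingers, y is the line along which they close (so a half turn about z gives the same grasp; the last joint's range is limited). The gripper opens to 85 mm and grips with 20 to 120 N. Pads are 22 mm wide; open, the fingers measure 114 mm over their backs; the gripper's body (76 mm by 85 mm) begins 54 mm behind the grasp point. The pads swing forward as they close: fully open they stand 13 mm farther back than shut.
Start: joints at [-81.2, 12.427, 92.441, -0, 75.132, -6.429], TCP at [0.164, -0.603, 0.253] pointing down, gripper open.
Joint ranges: [-157.48, 157.48], [-44.54, 120.13], [17.64, 146.25], [-64.5, 244.5], [7.68, 150.69], [-147.95, 147.95]. Speed limits (degrees/s): [159.86, 159.86, 180, 180, 180, 180].

INTERFACE

Orientations are given as [roll, pitch, yaw] about the fixed x, y, z axes, in that order (R = Rz(yaw) Ry(pitch) Rx(roll)).
In Python, from rig import * gives the robot as it stands.
- The arm moves only by the tool arm_command, never from a script. Its argument "moves" is text: rows parted by semicolons, each of 6 numbers parted by spaces: the shift along the tool's x, y, z in mm, then the turn, a rotation vector about the tool's x, y, z in units of 6 degrees (1.0 is 6 degrees). A call has exactly 5 rows; each row is the pose to reach, as a shift and turn from the pose commanded when the call began, along the tool's axes at that moment; what a row does not reach only later rows make up. A row lasts 1/8 s, in which the tool goes at most 62.5 mm and 10.7 degrees, less where a joint would pass 70% of its speed; a pose out of reach is approached as far as the arm can. A call with a gripper value outside its range is refused whole. "gripper" is the opening, from 0 (shut) to 1 (fully open), set as the call begins (left out, the last holds). The fingers move at their own pace and stop on an object; "force" is the grip in N (left out, the last holds). Time passes only in rows, so rows that repeat a pose let the fingers close, or fill a call up. It gives the time, the measured TCP pose, the force, the opening and the grip force at its end, in the units of the state.
- observe(): the state, without advancing time (a new reading comes with each control period).
- snapshot(name): name is "side" or "top" or "wrist"; returns (picture, depth): 480x640x3 uint8, blue, green, red; 480x640 float32, m along the optical axis (not along the pixel's ray), 0 where there is no reading.
- camera_info(name): a dict with "mtx" (3x3 intrinsics, pixels), "pose" (4x4, takes a point from camera to world coordinates). Camera axes: x right, y down, z forward; pixel columns grow to the right and rows downward; lengths in m; the calibration is good to about 2 mm. A picture is of the moment at which its call begins: read the wrist's pose just before it. camera_info takes no time and is no camera call; for the wrist camera it gives the pose at the moment of the call.
- close_job(): hands the job in; it is judged then, once.
Trained networks look in the newest picture that a camera, given by its name, has taken for a name from the list of things; names that differ only in an ending like _2 or _b are one class to them, and where a whole thing is asked for, a point or a joint stands for the part that bears it (a point fixed in the world has none). Each returns a list of dicts, best first, with "conf" (0 to 1); they miss things now and then, are a little off and sometimes report something else, mostly with a low value. They report only what shows in the picture. A call takes as long as a camera call.
- find_in(thing, camera): "box" ([left, top, right, bottom] in pixels, round what is visible of it).
- mark_of(thing, camera): "uv" ([column, row] in pixels: a listed point, or the origin of a listed thing).
The state is a dict: "time_s": time; "joint_pos": joint angles; "joint_velocities": joint speeds; "joint_torque": joint torques, N m; "tcp_pos": TCP position; "orientation": TCP orientation; "contact_force": force on the tool from outside, world axes, zero at the start; "wrist_torque": the same for the moment, N m; "width": finger opening in m; "finger_force": force on a finger pad.
Only numpy, scipy, OpenCV 4.12 (cv2) and the standard library are available. Lean on these libraries where they do the work, as an engineer would, in place of code of your own. Each camera call takes 0.05 s, during which the arm holds its last target. There are 200 camera calls.

## Working session

There is one attempt and no reset: what is moved stays moved. The work goes in short steps, Python scripts to look and compute and a tool call to move; the robot and the scene stay as the last step left them, time stands still between calls to the robot, and variables do not carry over. Pictures are saved under pics/ and viewed, at most 10 in all, crops included, and the job is handed in when it is done.

Besides the shell and the picture viewer there is one more tool, called after "Emit:" by a JSON object that holds its "method" and its "body", one argument or row to a line. arm_command: Moves the arm, as the interface text tells. Its arguments: {"type":"object","properties":{"moves":{"type":"string"},"gripper":{"type":"number"},"force":{"type":"number"}},"required":["moves"]}

```bash
mkdir -p pics; ls; cat > h.py <<'E'
from rig import *
import numpy as np, cv2
from scipy.spatial.transform import Rotation as R
def ray(cam,uv,z):
    c=camera_info(cam);M=np.array(c["mtx"]);P=np.array(c["pose"])
    d=P[:3,:3]@np.linalg.solve(M,[uv[0],uv[1],1]);o=P[:3,3]
    return o+d*(z-o[2])/d[2]
def dep(cam,uv,D):
    c=camera_info(cam);M=np.array(c["mtx"]);P=np.array(c["pose"])
    z=D[int(uv[1]),int(uv[0])]
    return P[:3,:3]@(np.linalg.solve(M,[uv[0],uv[1],1])*z)+P[:3,3]
def cloud(cam,D):
    c=camera_info(cam);M=np.array(c["mtx"]);P=np.array(c["pose"])
    v,u=np.mgrid[:480,:640]
    p=np.stack([(u-M[0,2])/M[0,0]*D,(v-M[1,2])/M[1,1]*D,D],-1)
    return p@P[:3,:3].T+P[:3,3]
def moves(target,rpy=None):
    s=observe();r=R.from_euler('xyz',s["orientation"],degrees=True)
    d=r.inv().apply(np.array(target)-s["tcp_pos"])*1000
    rv=np.zeros(3) if rpy is None else np.degrees((r.inv()*R.from_euler('xyz',rpy,degrees=True)).as_rotvec())/6
    return d.round(1),rv.round(2)
E
python3 - <<'E'
from h import *
print(observe())
Z=dict(cap=.003,small_cap=.003,neck_top=.117,bauble=.03,shuttle_knob=.03,press=0,handle=.329,cap_tray=0,foot_cup=.145,paint_jar=0,dark_jar=0,glue_bottle=0,water_tub=0,brush=0,done_bauble=0)
for c in ["top","side"]:
    p,d=snapshot(c);cv2.imwrite(f"pics/{c}0.png",p);np.save(c+"0.npy",d)
    print(c,np.array(camera_info(c)["pose"]).round(3).tolist())
    for t in Z:
        m=mark_of(t,c)
        for q in m[:2]: print(t,round(q["conf"],2),np.round(q["uv"],1),ray(c,q["uv"],Z[t]).round(4))
E
```

```text
pics
{'time_s': 0.0, 'joint_pos': array([-8.11984305e+01,  1.24765287e+01,  9.25297453e+01,  1.55991157e-03,
        7.51310120e+01, -6.42953464e+00]), 'joint_velocities': array([0.03878639, 0.08255325, 0.00544461, 0.10279124, 0.02847257,
       0.00825646]), 'joint_torque': array([ 2.37740105e-04, -3.96839440e+01, -3.03853619e+01, -1.38149767e-04,
        9.71145811e-03, -2.07168853e-06]), 'tcp_pos': array([ 0.16409636, -0.60227964,  0.25195913]), 'orientation': array([-1.79863746e+02, -1.68706688e-02,  1.52306820e+01]), 'contact_force': array([ 0.73900894, -0.20698159, -0.48312197]), 'wrist_torque': array([-0.04642394,  0.01623182, -0.0103149 ]), 'finger_force': 0.0, 'width': 0.08547296327755305}
top [[0.016, -0.984, 0.178, 0.335], [-0.999, -0.011, 0.03, -0.042], [-0.027, -0.179, -0.984, 1.223], [0.0, 0.0, 0.0, 1.0]]
cap 0.44 [190.2 262.7] [0.4717 0.3204 0.003 ]
small_cap 0.59 [198.9 290.5] [0.4018 0.2939 0.003 ]
neck_top 0.86 [313.5 208.3] [0.5901 0.0044 0.117 ]
neck_top 0.6 [279.9 218.6] [0.5648 0.0823 0.117 ]
bauble 0.94 [313.9 214.5] [0.5942 0.0067 0.03  ]
shuttle_knob 0.46 [28
[... 1240 characters left out ...]
4  0.329 ]
handle 0.48 [292.4 264.3] [0.4306 0.3014 0.329 ]
cap_tray 0.72 [287.5 400.9] [0.4408 0.314  0.    ]
cap_tray 0.45 [413. 274.] [ 0.3538 -0.2609  0.    ]
foot_cup 0.48 [292.2 263.7] [0.5715 0.0433 0.145 ]
foot_cup 0.42 [314.4 231.3] [ 0.5943 -0.1239  0.145 ]
paint_jar 0.84 [357.  337.4] [0.3895 0.0626 0.    ]
dark_jar 0.89 [340.3 238.3] [ 0.6176 -0.3543  0.    ]
dark_jar 0.36 [390.8 241. ] [ 0.4719 -0.4083  0.    ]
glue_bottle 0.4 [325.5 231.2] [ 0.6777 -0.3748  0.    ]
water_tub 0.71 [388.9 243.2] [ 0.4725 -0.393   0.    ]
brush 0.74 [410.8 274.1] [ 0.3592 -0.2577  0.    ]
done_bauble 0.78 [178.2 384.7] [0.672  0.3741 0.    ]
done_bauble 0.61 [315.2 232.6] [ 0.7028 -0.3522  0.    ]
```

View pics/top0.png

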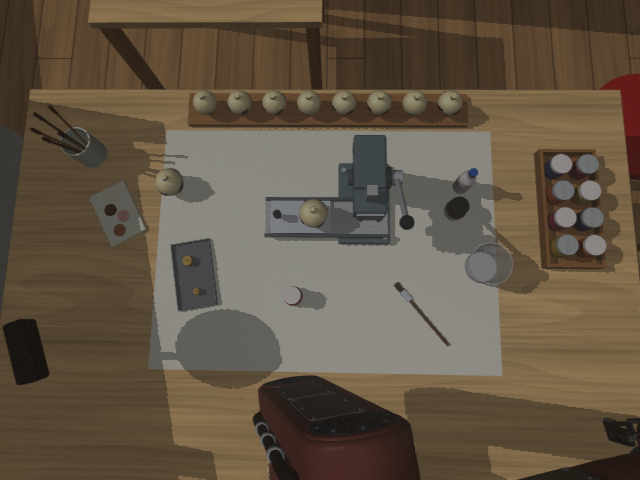

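View pics/side0.png

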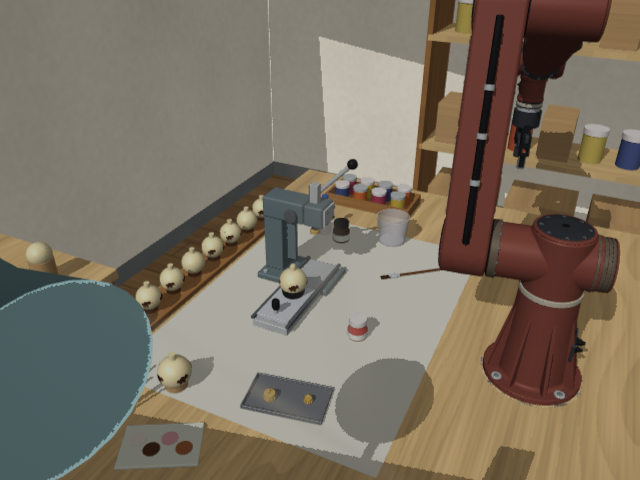

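```bash
python3 - <<'E'
from h import *
D=np.load("top0.npy");P=cloud("top",D).reshape(-1,3);P=P[D.ravel()>0]
def st(n,m):
    q=P[m];print(n,len(q),q.min(0).round(4) if len(q) else'',q.max(0).round(4) if len(q) else '',q.mean(0).round(4) if len(q) else '')
x,y,z=P.T
st("head",(z>.225)&(z<.25)&(abs(y+.12)<.09)&(abs(x-.6)<.17))
st("handle",(z>.30)&(x<.62)&(x>.4)&(y<-.05))
st("cap",(abs(x-.478)<.03)&(abs(y-.322)<.03)&(z>.013)&(z<.03))
st("small",(abs(x-.403)<.03)&(abs(y-.3)<.03)&(z>.0115)&(z<.03))
st("neck",(abs(x-.59)<.04)&(abs(y)<.05)&(z>.106)&(z<.125))
st("knob",(abs(x-.585)<.03)&(abs(y-.095)<.03)&(z>.055)&(z<.08))
# bed top orientation
m=(z>.02)&(z<.034)&(abs(x-.59)<.09)&(y>-.02)&(y<.2)
print(cv2.minAreaRect(P[m][:,:2].astype(np.float32)))
m=(z>.225)&(z<.25)&(abs(y+.12)<.09)&(abs(x-.6)<.17)
print(cv2.minAreaRect(P[m][:,:2].astype(np.float32)))
E
```

```text
head 2594 [ 0.5451 -0.1839  0.225 ] [ 0.7258 -0.0825  0.2499] [ 0.6369 -0.1181  0.2358]
handle 228 [ 0.5027 -0.1899  0.3002] [ 0.5521 -0.1646  0.3477] [ 0.5202 -0.1769  0.3328]
cap 76 [0.4642 0.3128 0.0138] [0.4869 0.3371 0.0264] [0.4754 0.3242 0.0196]
small 31 [0.3944 0.2904 0.0122] [0.4072 0.3052 0.0216] [0.4002 0.2982 0.016 ]
neck 41 [ 0.5764 -0.0012  0.1061] [0.6006 0.0149 0.1202] [0.5882 0.0069 0.1144]
knob 56 [0.5796 0.0882 0.0561] [0.5975 0.1061 0.0737] [0.5876 0.0968 0.0672]
((0.5894988179206848, 0.056371670216321945), (0.10372234880924225, 0.15108796954154968), 0.30052322149276733)
((0.6356012225151062, -0.133254736661911), (0.18061907589435577, 0.10106882452964783), 0.24333728849887848)
```

The top view shows the large cap at about (187,261), small cap at (197,291), neck at (313,208), knob at (277,214) and lever ball at (407,222). The side view agrees. The press is aligned with world axes, with its origin near (0.587,-0.118) and the nest about 0.125 out. Next I move over the cap.

```bash
python3 -c "
from h import *
print(moves([.475,.323,.2],[180,0,0]))"
```

```text
(array([ 543.2, -811.9,   53.3]), array([-0.  ,  0.  ,  2.54]))
```

Emit:
{"method": "arm_command", "body": {
  "moves": "34 -51 0 0 0 0.5; 68 -102 0 0 0 1; 102 -152 0 0 0 1.5; 136 -203 0 0 0 2; 170 -254 0 0 0 2.54",
  "gripper": 0.65
}}

```text
time_s: 2.22
tcp_pos: [0.2619, -0.3116, 0.2535]
orientation: [180.0, -0.1, -0.2]
contact_force: [0.7, -0.1, 0.5]
width: 0.0553
finger_force: 0.0
```

```bash
python3 -c "
from h import *
s=observe();print(s['tcp_pos'],s['orientation'],s['width'],s['time_s'])
print(moves([.475,.323,.2],[180,0,0]))"
```

```text
[ 0.26188129 -0.31158668  0.25347831] [ 1.79969067e+02 -5.03072903e-02 -1.63231800e-01] 0.055340496675035385 2.225
(array([ 211.3, -635.2,   53.3]), array([ 0.01, -0.01, -0.03]))
```

Emit:
{"method": "arm_command", "body": {
  "moves": "20 -59 0 0 0 0; 40 -118 0 0 0 0; 60 -177 0 0 0 0; 80 -236 0 0 0 0; 100 -295 0 0 0 0"
}}

```text
time_s: 2.85
tcp_pos: [0.3621, -0.0165, 0.254]
orientation: [180.0, -0.2, -0.0]
contact_force: [1.1, -0.5, 0.8]
width: 0.0553
finger_force: 0.0
```

Emit:
{"method": "arm_command", "body": {
  "moves": "20 -59 10 0 0 0; 40 -118 20 0 0 0; 60 -177 30 0 0 0; 80 -236 40 0 0 0; 100 -295 53 0 0 0"
}}

```text
time_s: 3.48
tcp_pos: [0.4613, 0.2758, 0.2012]
orientation: [-180.0, -0.1, 0.0]
contact_force: [0.6, -0.3, 0.5]
width: 0.0553
finger_force: 0.0
```

```bash
python3 - <<'E'
from h import *
s=observe();print(s['tcp_pos'],s['orientation'],s['width'],s['time_s'],s['joint_pos'])
print(moves([.475,.323,.2],[180,0,0]))
p,D=snapshot("wrist");cv2.imwrite("pics/w1.png",p)
for t,z in dict(cap=.003,small_cap=.003).items():
    for q in mark_of(t,"wrist"): print(t,q,ray("wrist",q["uv"],z).round(4))
P=cloud("wrist",D).reshape(-1,3);P=P[D.ravel()>0];x,y,z=P.T
for n,cx,cy in (("cap",.475,.323),("sm",.401,.298)):
    m=(np.hypot(x-cx,y-cy)<.03)&(z>.012)&(z<.04);q=P[m]
    if len(q): print(n,len(q),q.min(0),q.max(0),np.median(q,0),cv2.minEnclosingCircle(q[:,:2].astype(np.float32)))
E
```

```text
[0.4612554  0.2757666  0.20122747] [-1.79985592e+02 -9.76755032e-02  3.45485292e-02] 0.0552782060340905 3.475 [ 2.34027171e+01  4.68339991e+00  1.07062739e+02 -2.74892818e-02
  6.81584852e+01  1.13378362e+02]
(array([ 13.8, -47.2,   1.3]), array([-0.  , -0.02,  0.01]))
cap {'uv': [266.9, 203.2], 'conf': 0.69} [0.476  0.3289 0.003 ]
small_cap {'uv': [300.1, 276.2], 'conf': 0.7} [0.4015 0.2956 0.003 ]
cap 537 [0.46465177 0.31323248 0.01209503] [0.4878735  0.33684094 0.02666479] [0.47684615 0.324755   0.01692807] ((0.4764616787433624, 0.32510796189308167), 0.012071846053004265)
sm 185 [0.39270971 0.29115991 0.01201968] [0.40793298 0.30592318 0.02075897] [0.40096509 0.29850376 0.01345992] ((0.400567889213562, 0.2986362874507904), 0.007969214580953121)
```

View pics/w1.png

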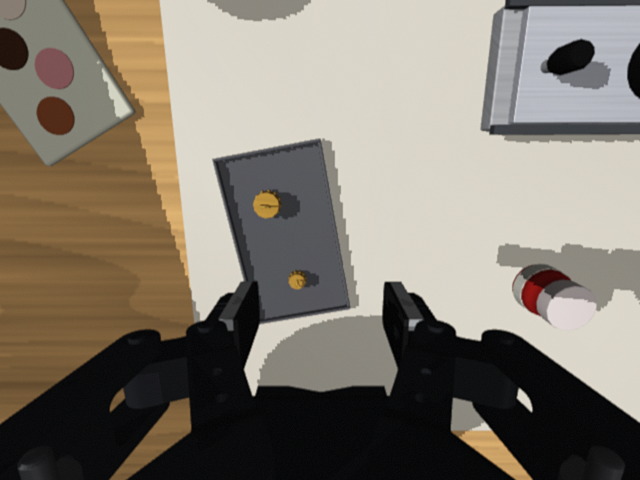

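The wrist view shows the large cap at (267,204) and the small one at (298,281). The tray's left wall is close to the cap, so I'll close the fingers along world x with yaw 90.

Emit:
{"method": "arm_command", "body": {
  "moves": "5 -15 15 0 0 -1.7; 10 -30 30 0 0 -3.4; 15 -49 45 0 0 -5.1; 15 -49 60 0 0 -6.8; 15 -49 75 0 0 -8.5",
  "gripper": 0.55
}}

```text
time_s: 4.25
tcp_pos: [0.4758, 0.3212, 0.1264]
orientation: [180.0, -0.0, 51.3]
contact_force: [0.8, -0.1, 0.2]
width: 0.0471
finger_force: 0.0
```

Emit:
{"method": "arm_command", "body": {
  "moves": "0 0 15 0 0 -1.7; 0 0 30 0 0 -3.4; 0 0 45 0 0 -5.1; 0 0 60 0 0 -6.5; 0 0 60 0 0 -6.5"
}}

```text
time_s: 4.88
tcp_pos: [0.4746, 0.3206, 0.0655]
orientation: [-179.9, 0.1, 89.8]
contact_force: [-0.0, 0.7, 0.1]
width: 0.0472
finger_force: 0.0
```

```bash
python3 - <<'E'
from h import *
s=observe();print(s['tcp_pos'],s['orientation'],s['width'],s['time_s'],s['joint_pos'])
p,D=snapshot("wrist")
P=cloud("wrist",D).reshape(-1,3);P=P[D.ravel()>0];x,y,z=P.T
m=(np.hypot(x-.476,y-.325)<.025)&(z>.0125)&(z<.03);q=P[m]
print(len(q),q.min(0),q.max(0),cv2.minEnclosingCircle(q[:,:2].astype(np.float32)))
print(moves([.4763,.325,.028],[180,0,90]))
E
```

```text
[0.47462697 0.32062529 0.06548608] [-1.79874195e+02  8.34564318e-02  8.98186393e+01] 0.04722796886534534 4.875 [ 2.70287661e+01  1.95036143e+01  1.06132266e+02 -2.05042461e-02
  5.45141651e+01  2.72221430e+01]
1627 [0.46600865 0.31491861 0.01250451] [0.49169582 0.33955502 0.02973553] ((0.4788583517074585, 0.32700443267822266), 0.013060396537184715)
(array([ 3.8,  0.9, 38.3]), array([-0.  ,  0.01, -0.04]))
```

Emit:
{"method": "arm_command", "body": {
  "moves": "5 2.5 10 0 0 0; 5 2.5 20 0 0 0; 5 2.5 30 0 0 0; 5 2.5 37 0 0 0; 5 2.5 37 0 0 0"
}}

```text
time_s: 5.55
tcp_pos: [0.4772, 0.327, 0.0279]
orientation: [-179.9, 0.1, 90.0]
contact_force: [0.1, -0.4, -0.1]
width: 0.0468
finger_force: 0.0
```

Emit:
{"method": "arm_command", "body": {
  "moves": "0 0 0 0 0 0; 0 0 0 0 0 0; 0 0 0 0 0 0; 0 0 0 0 0 0; 0 0 0 0 0 0",
  "gripper": 0.15,
  "force": 20
}}

```text
time_s: 6.18
tcp_pos: [0.4783, 0.3275, 0.0294]
orientation: [180.0, -0.0, 90.0]
contact_force: [0.4, -0.2, 1.0]
width: 0.0223
finger_force: 19.7
```

Emit:
{"method": "arm_command", "body": {
  "moves": "0 0 -25 0 0 0; 0 0 -60 0 0 0; 0 0 -110 0 0 0; 0 0 -165 0 0 0; 0 0 -165 0 0 0"
}}

```text
time_s: 6.8
tcp_pos: [0.4817, 0.3293, 0.2006]
orientation: [179.4, -0.3, 90.0]
contact_force: [0.6, -0.1, 0.7]
width: 0.0228
finger_force: 19.7
```

```bash
python3 - <<'E'
from h import *
s=observe();print(s['tcp_pos'],s['orientation'],s['width'],s['finger_force'])
p,D=snapshot("wrist");cv2.imwrite("pics/w2.png",p);np.save("w2.npy",D)
t=s['tcp_pos'];P=cloud("wrist",D)
x,y,z=np.moveaxis(P,-1,0);hsv=cv2.cvtColor(p,cv2.COLOR_BGR2HSV)
m=(np.hypot(x-t[0],y-t[1])<.04)&(abs(z-t[2])<.03)&(hsv[...,1]>110)&(hsv[...,2]>60)&(D>0)
q=P[m];print(len(q));
if len(q): print((q-t).min(0),(q-t).max(0),np.median(q-t,0)); v,u=np.where(m);print(u.min(),u.max(),v.min(),v.max())
print(mark_of("cap","wrist"))
cv2.imwrite("pics/w2c.png",cv2.resize(p[180:420,160:480],(640,480)))
E
```

```text
[0.48165986 0.32933722 0.20055431] [179.36724327  -0.3301064   89.99702576] 0.02283696378013637 19.708741796202958
2685
[-0.01251593 -0.01414216 -0.02929069] [ 0.01027305  0.01070193 -0.00338957] [-0.00134662  0.00088447 -0.01400542]
294 347 271 335
[{'uv': [320.8, 295.5], 'conf': 0.86}]
```

View pics/w2c.png

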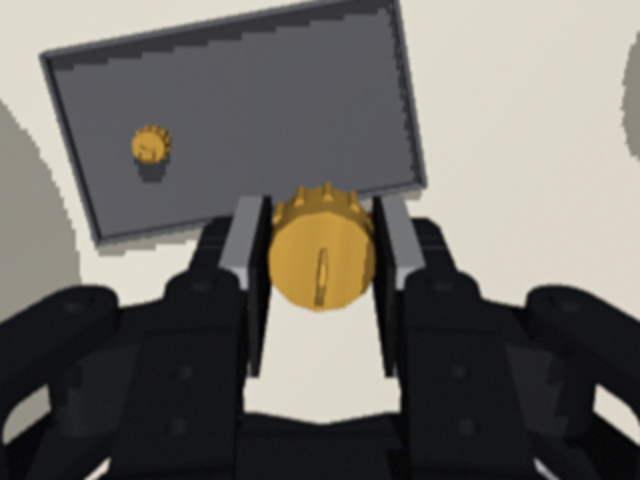

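The held cap is upright and centred between the pads, with the crop centre at (322,250). Next I get its offset from the TCP and move towards the neck.

Emit:
{"method": "arm_command", "body": {
  "moves": "-50 22 0 0 0 0; -100 44 0 0 0 0; -150 66 0 0 0 0; -190 85 0 0 0 0; -220 98 0 0 0 0"
}}

```text
time_s: 7.52
tcp_pos: [0.5748, 0.1052, 0.1909]
orientation: [-179.7, 0.0, 89.9]
contact_force: [-0.6, -0.5, -0.2]
width: 0.0229
finger_force: 19.7
```

Emit:
{"method": "arm_command", "body": {
  "moves": "0 0 0 0 0 0; 0 0 0 0 0 0; 0 0 0 0 0 0; 0 0 0 0 0 0; 0 0 0 0 0 0"
}}

```text
time_s: 8.15
tcp_pos: [0.5758, 0.108, 0.1941]
orientation: [180.0, -0.0, 90.0]
contact_force: [0.6, -0.3, -0.0]
width: 0.0227
finger_force: 19.7
```

```bash
cat > n.py <<'E'
from h import *
s=observe();t=s['tcp_pos'];print(t,s['orientation'],s['width'],s['finger_force'],s['time_s'])
p,D=snapshot("wrist");cv2.imwrite("pics/w3.png",p)
P=cloud("wrist",D);x,y,z=np.moveaxis(P,-1,0);hsv=cv2.cvtColor(p,cv2.COLOR_BGR2HSV)
q=P[(np.hypot(x-t[0],y-t[1])<.03)&(abs(z-t[2])<.03)&(hsv[...,1]>110)&(hsv[...,2]>60)&(D>0)]
h=np.histogram(q[:,2]-t[2],bins=np.arange(-.03,0,.001));print(h[0])
k=h[1][h[0].argmax()]+.0005
d=q[abs(q[:,2]-t[2]-k)<.0015];print("captop",k,cv2.minEnclosingCircle((d-t)[:,:2].astype(np.float32)),(d-t).mean(0))
for nm in("neck_top",):
    for g in mark_of(nm,"wrist"): print(nm,g,ray("wrist",g["uv"],.117))
m=(abs(x-.59)<.03)&(abs(y-.007)<.03)&(z>.108)&(z<.122)&(D>0);n=P[m];print("neckpts",len(n))
if len(n)>5: print(n.min(0),n.max(0),cv2.minEnclosingCircle(n[:,:2].astype(np.float32)));e=n[n[:,2]>n[:,2].max()-.003];print(e.mean(0),cv2.minEnclosingCircle(e[:,:2].astype(np.float32)))
b=P[(abs(x-.59)<.04)&(abs(y-.007)<.04)&(z>.07)&(z<.1)&(D>0)]
if len(b)>50:
    A=np.c_[2*b,np.ones(len(b))];c=np.linalg.lstsq(A,(b**2).sum(1),rcond=None)[0];print("ball",len(b),c[:3],np.sqrt(c[3]+c[:3]@c[:3]))
E
python3 n.py
```

```text
[0.57579382 0.10802724 0.19410139] [ 1.79993497e+02 -3.09893277e-03  9.00496389e+01] 0.02268625449324722 19.704237864352763 8.15
[   0    0    0    0    1   13   30   42   32   30   44   34   70   35
   49   40   47   35  338 1199  489   18    1    8    4    8   11   35
   26]
captop -0.010499999999999982 ((0.0007275711395777762, -0.0015242319786921144), 0.012215358205139637) [ 0.00070486 -0.00087165 -0.01043096]
neck_top {'uv': [339.5, 397.2], 'conf': 0.97} [0.59003201 0.00586744 0.117     ]
neckpts 170
[0.5835952  0.00810546 0.10801349] [0.5979589  0.01651616 0.11671787] ((0.5907770395278931, 0.00939679704606533), 0.00739702396094799)
[0.58992806 0.0140682  0.11494265] ((0.5900188684463501, 0.012289781123399734), 0.0063047814182937145)
ball 2084 [0.59075745 0.00850381 0.06916279] 0.03433553611149829
```

Emit:
{"method": "arm_command", "body": {
  "moves": "-30 5 0 0 0 0; -60 10 0 0 0 0; -90 14 10 0 0 0; -98.7 14 25 0 0 0; -98.7 14 43 0 0 0"
}}

```text
time_s: 8.88
tcp_pos: [0.5898, 0.0087, 0.1501]
orientation: [180.0, -0.0, 89.9]
contact_force: [-0.3, 0.2, 0.0]
width: 0.0224
finger_force: 19.7
```

Emit:
{"method": "arm_command", "body": {
  "moves": "0 0 0 0 0 0; 0 0 0 0 0 0; 0 0 0 0 0 0; 0 0 0 0 0 0; 0 0 0 0 0 0"
}}

```text
time_s: 9.5
tcp_pos: [0.5902, 0.0088, 0.1515]
orientation: [180.0, 0.0, 90.0]
contact_force: [-0.0, -1.0, -0.4]
width: 0.0225
finger_force: 19.7
```

```bash
python3 n.py; python3 - <<'E'
from h import *
p,D=snapshot("side");np.save("s4.npy",D)
P=cloud("side",D);x,y,z=np.moveaxis(P,-1,0)
for t in("cap","neck_top","bauble"): print(t,mark_of(t,"side"))
a=cv2.resize(p[190:340,220:380],(640,600),interpolation=2)
w=cv2.imread("pics/w3.png")
cv2.imwrite("pics/s4.png",np.hstack([cv2.resize(a,(400,375)),cv2.resize(w[200:480,160:480],(400,375))]))
E
```

```text
[0.59022235 0.00875367 0.15148749] [1.79955118e+02 3.74909559e-03 8.99990709e+01] 0.022455682017338482 19.70657532569021 9.5
[   0    0    0    5   11   28   44   32   42   39   41   42   65   42
   42   43   38   61  472 1217  323   11    4    7    8    6   18   27
   24]
captop -0.010499999999999982 ((0.0005018180818296969, -0.001418466679751873), 0.012176274321973324) [ 0.0005412  -0.00080856 -0.01058147]
neck_top {'uv': [321.7, 286.0], 'conf': 0.58} [0.59141785 0.00858414 0.117     ]
neckpts 107
[0.58548932 0.01151495 0.10805362] [0.5973963  0.01593088 0.11576503] ((0.5914428234100342, 0.012218739837408066), 0.006094945129007101)
[0.59121022 0.01479016 0.11407821] ((0.5916590094566345, 0.013794992119073868), 0.004691350273787975)
ball 5825 [0.59088117 0.00825081 0.06868909] 0.034831186990492306
cap []
neck_top [{'uv': [291.2, 263.4], 'conf': 0.67}]
bauble [{'uv': [293.7, 293.6], 'conf': 0.91}]
```

View pics/s4.png

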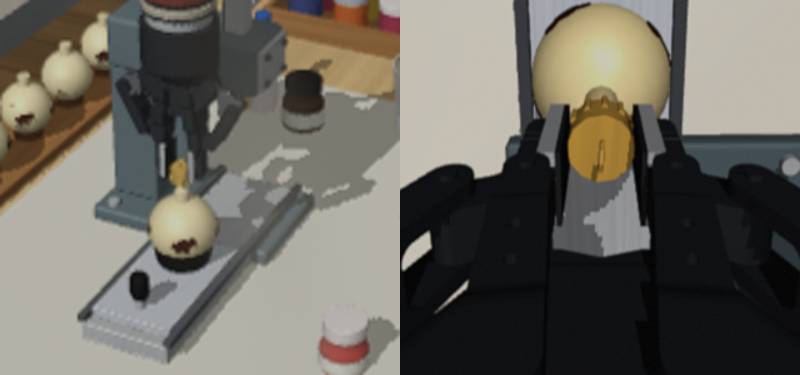

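The side crop shows the cap at (180,172) directly above the neck, and the wrist crop shows the neck just behind it. They are aligned to about 1 mm, so I lower it.

Emit:
{"method": "arm_command", "body": {
  "moves": "1 0 3 0 0 0; 1 0 6 0 0 0; 1 0 9 0 0 0; 1 0 12 0 0 0; 1 0 14 0 0 0"
}}

```text
time_s: 10.42
tcp_pos: [0.5898, 0.0097, 0.1367]
orientation: [-180.0, -0.0, 90.0]
contact_force: [-0.3, 0.2, 0.1]
width: 0.0224
finger_force: 19.7
```

Emit:
{"method": "arm_command", "body": {
  "moves": "0 0 2 0 0 0; 0 0 4 0 0 0; 0 0 6 0 0 0; 0 0 7.5 0 0 0; 0 0 7.5 0 0 0"
}}

```text
time_s: 11.05
tcp_pos: [0.59, 0.0096, 0.1295]
orientation: [180.0, -0.0, 90.0]
contact_force: [-0.5, 0.3, -0.6]
width: 0.0224
finger_force: 19.7
```

Emit:
{"method": "arm_command", "body": {
  "moves": "0 0 0 0 0 0; 0 0 0 0 0 0; 0 0 0 0 0 0; 0 0 0 0 0 0; 0 0 0 0 0 0",
  "gripper": 0.5
}}

```text
time_s: 11.68
tcp_pos: [0.59, 0.0097, 0.1295]
orientation: [180.0, -0.0, 90.0]
contact_force: [-0.0, -0.3, 0.2]
width: 0.0429
finger_force: 0.0
```

Emit:
{"method": "arm_command", "body": {
  "moves": "0 0 -10 0 0 0; 0 0 -25 0 0 0; 20 0 -50 0 0 0; 60 0 -60 0 0 0; 110 0 -60 0 0 0"
}}

```text
time_s: 12.3
tcp_pos: [0.5919, 0.1201, 0.1931]
orientation: [179.7, -0.0, 89.9]
contact_force: [0.4, 0.6, 0.7]
width: 0.0425
finger_force: 0.0
```

```bash
python3 - <<'E'
from h import *
s=observe();t=s['tcp_pos'];print(t,s['orientation'],s['width'],s['time_s'])
p,D=snapshot("wrist");cv2.imwrite("pics/w5.png",p)
P=cloud("wrist",D);x,y,z=np.moveaxis(P,-1,0);hsv=cv2.cvtColor(p,cv2.COLOR_BGR2HSV)
q=P[(np.hypot(x-.591,y-.008)<.03)&(z>.1)&(z<.14)&(D>0)];print(len(q))
h=np.histogram(q[:,2],bins=np.arange(.1,.135,.001));print(h[0]);
d=q[abs(q[:,2]-.119)<.003];print(cv2.minEnclosingCircle(d[:,:2].astype(np.float32)),d.mean(0))
for c in("wrist",): print(mark_of("cap",c),find_in("cap",c))
for g in mark_of("shuttle_knob","wrist"): print(g,ray("wrist",g["uv"],.03))
k=P[(abs(x-.59)<.02)&(abs(y-.098)<.02)&(z>.063)&(z<.073)&(D>0)];print("knob",len(k),k.min(0),k.max(0),cv2.minEnclosingCircle(k[:,:2].astype(np.float32)))
snapshot("side");print([(g,ray("side",g["uv"],.103)) for g in mark_of("cap","side")])
E
```

```text
[0.5918788  0.1201307  0.19307883] [ 1.79675389e+02 -1.81909962e-02  8.98764687e+01] 0.04253517337502106 12.3
219
[73 13 17 19 18 20 18 18 12  6  3  2  0  0  0  0  0  0  0  0  0  0  0  0
  0  0  0  0  0  0  0  0  0  0]
((0.0, 0.0), 0.0) [nan nan nan]
[{'uv': [318.9, 394.2], 'conf': 0.68}] [{'box': [303.6, 248.1, 329.3, 273.6], 'conf': 0.16}]
{'uv': [314.7, 251.3], 'conf': 0.64} [0.58632164 0.09897325 0.03      ]
knob 470 [0.5799191  0.09551998 0.06301216] [0.59873658 0.11552954 0.06927088] ((0.5895200371742249, 0.10557045787572861), 0.010152428410947323)
[({'uv': [291.8, 270.4], 'conf': 0.6}, array([0.58958511, 0.01267833, 0.103     ]))]<stdin>:7: RuntimeWarning: Mean of empty slice.
  ret = um.true_divide(
```

View pics/w5.png

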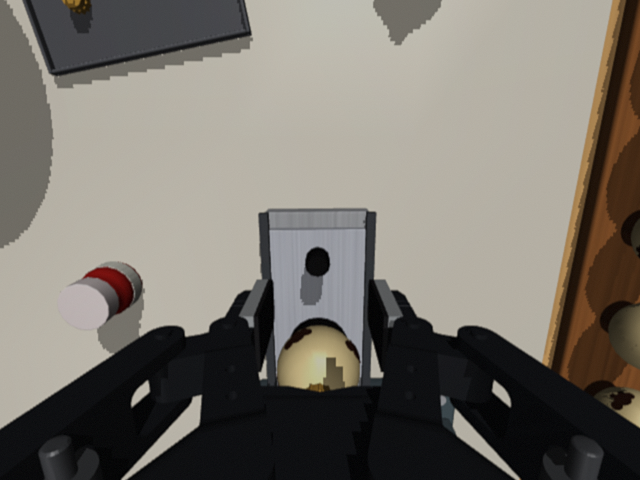

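The wrist view shows the knob at (317,262) and the bauble at (319,360), but the cap at (319,390) is partly hidden by the gripper. I'll check the cap with the fixed cameras.

```bash
python3 - <<'E'
from h import *
im=[]
for c in("top","side"):
    p,D=snapshot(c);P=cloud(c,D);x,y,z=np.moveaxis(P,-1,0)
    q=P[(np.hypot(x-.591,y-.008)<.02)&(z>.104)&(z<.14)&(D>0)];print(c,len(q))
    if len(q): print(q.min(0),q.max(0),np.median(q,0)); print(np.histogram(q[:,2],bins=np.arange(.104,.136,.002))[0])
    for g in mark_of("cap",c): print(g,ray(c,g["uv"],.103))
    M=camera_info(c);w=np.linalg.inv(M["pose"])@[.591,.008,.115,1];u=np.array(M["mtx"])@w[:3];u=(u/u[2]).astype(int)
    im.append(cv2.resize(p[u[1]-20:u[1]+20,u[0]-20:u[0]+20],(400,400),interpolation=2))
cv2.imwrite("pics/c6.png",np.hstack(im));s=observe();print(s['tcp_pos'])
E
```

```text
top 101
[ 0.57694729 -0.00597351  0.10403986] [0.60602574 0.02723119 0.12862658] [0.58752481 0.00762951 0.11908903]
[ 6  2  5  2  4  7 13 27 22  9  2  1  1  0  0  0]
{'uv': [310.7, 210.5], 'conf': 0.51} [0.58797254 0.01148686 0.103     ]
side 93
[ 0.57390313 -0.0040832   0.10404099] [0.60029979 0.02346363 0.12594747] [0.58768803 0.0148205  0.11713026]
[ 6  8  6  9  9  7 10 20 12  3  3  0  0  0  0  0]
{'uv': [287.9, 266.3], 'conf': 0.48} [6.07252312e-01 3.10814893e-04 1.03000000e-01]
[0.59004279 0.11854876 0.18947694]
```

View pics/c6.png

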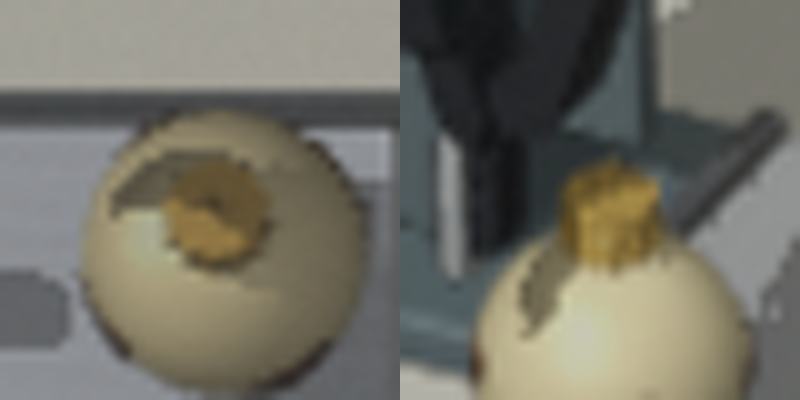

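The cap is seated upright on the neck, with its top at 0.119 as it should be. Next I close the fingers and go down outside the knob.

Emit:
{"method": "arm_command", "body": {
  "moves": "14 0 0 0 0 0; 14 0 30 0 0 0; 14 0 60 0 0 0; 14 0 95 0 0 0; 14 0 121 0 0 0",
  "gripper": 0
}}

```text
time_s: 13.42
tcp_pos: [0.5892, 0.1342, 0.0668]
orientation: [-179.9, -0.0, 90.0]
contact_force: [-0.3, 0.2, -0.1]
width: 0.0003
finger_force: 0.0
```

Emit:
{"method": "arm_command", "body": {
  "moves": "-4 0 0 0 0 0; -8 0 0 0 0 0; -15 0 0 0 0 0; -25 0 0 0 0 0; -35 0 0 0 0 0"
}}

```text
time_s: 14.05
tcp_pos: [0.5914, 0.0984, 0.0701]
orientation: [179.8, -0.1, 90.0]
contact_force: [1.5, 2.8, 2.9]
width: 0.0001
finger_force: 1.4
```

```bash
cat > k.py <<'E'
from h import *
s=observe();print(s['tcp_pos'],s['contact_force'],s['width'],s['time_s'])
for c in("top","wrist"):
    p,D=snapshot(c);P=cloud(c,D);x,y,z=np.moveaxis(P,-1,0);hsv=cv2.cvtColor(p,cv2.COLOR_BGR2HSV)
    b=P[(abs(x-.59)<.045)&(y<.06)&(y>-.18)&(z>.065)&(z<.1)&(D>0)&(hsv[...,2]>100)]
    print(c,len(b))
    if len(b)>50:
        cc=np.array([.5905,np.median(b[:,1]),.0688])
        from scipy.optimize import least_squares as ls
        r=ls(lambda c:np.linalg.norm(b-c,axis=1)-.035,cc,loss="soft_l1",f_scale=.001);print(r.x)
E
python3 k.py
```

```text
[0.5914207  0.09839232 0.07012428] [1.45823076 2.75544586 2.89206118] 0.0001081619669744675 14.05
top 202
[ 0.58967837 -0.01246212  0.06845117]
wrist 0
```

Emit:
{"method": "arm_command", "body": {
  "moves": "-18 0 0 0 0 0; -36 0 0 0 0 0; -54 0 0 0 0 0; -72 0 0 0 0 0; -88 0 0 0 0 0"
}}

```text
time_s: 14.78
tcp_pos: [0.5903, 0.0092, 0.0687]
orientation: [180.0, 0.0, 90.0]
contact_force: [1.4, 3.6, 2.3]
width: -0.0
finger_force: 1.6
```

Emit:
{"method": "arm_command", "body": {
  "moves": "-3 0 0 0 0 0; -6 0 0 0 0 0; -9 0 0 0 0 0; -11 0 0 0 0 0; -12 0 0 0 0 0"
}}

```text
time_s: 15.4
tcp_pos: [0.5895, -0.0011, 0.0681]
orientation: [-179.9, -0.0, 90.0]
contact_force: [0.1, 1.9, -0.1]
width: -0.0003
finger_force: 1.0
```

```bash
python3 k.py
```

```text
[ 0.58949849 -0.00111153  0.06813615] [ 0.13773079  1.85893444 -0.09242792] -0.00029614403161058625 15.4
top 23
wrist 680
[0.58942717 0.04367422 0.08011632]
```

Force still shows only friction, so I keep pushing gently until the stop.

Emit:
{"method": "arm_command", "body": {
  "moves": "-1 0 0 0 0 0; -2 0 0 0 0 0; -3 0 0 0 0 0; -4 0 0 0 0 0; -4 0 0 0 0 0"
}}

```text
time_s: 16.12
tcp_pos: [0.5896, -0.0055, 0.0683]
orientation: [-180.0, 0.0, 90.0]
contact_force: [-0.0, 0.5, -1.8]
width: -0.0002
finger_force: 0.8
```

Emit:
{"method": "arm_command", "body": {
  "moves": "-1 0 0 0 0 0; -2 0 0 0 0 0; -3 0 0 0 0 0; -3 0 0 0 0 0; -3 0 0 0 0 0"
}}

```text
time_s: 16.75
tcp_pos: [0.5896, -0.0072, 0.0683]
orientation: [-180.0, -0.1, 90.0]
contact_force: [-1.4, 5.1, 0.2]
width: -0.0002
finger_force: 2.7
```

Emit:
{"method": "arm_command", "body": {
  "moves": "-1 0 0 0 0 0; -2 0 0 0 0 0; -2 0 0 0 0 0; -2 0 0 0 0 0; -2 0 0 0 0 0"
}}

```text
time_s: 17.38
tcp_pos: [0.5896, -0.0074, 0.0684]
orientation: [-180.0, -0.3, 89.9]
contact_force: [-0.5, 9.8, -0.9]
width: 0.0
finger_force: 5.2
```

The force has risen to 9.8 N with no more motion, so the nest is home. Next I back off and rise to go above the lever ball.

Emit:
{"method": "arm_command", "body": {
  "moves": "20 0 0 0 0 0; 60 0 0 0 0 0; 70 -10 -40 0 0 0; 70 -20 -100 0 0 0; 70 -40 -160 0 0 1"
}}

```text
time_s: 18.0
tcp_pos: [0.5509, 0.0597, 0.2303]
orientation: [179.8, 0.1, 83.9]
contact_force: [0.6, 0.4, -0.7]
width: -0.0001
finger_force: 0.0
```

Emit:
{"method": "arm_command", "body": {
  "moves": "0 -15 -60 0 0 1.7; 0 -30 -120 0 0 3.4; 0 -30 -160 0 0 5.1; 0 -30 -170 0 0 6.8; 0 -30 -170 0 0 8.5",
  "gripper": 0.75
}}

```text
time_s: 18.62
tcp_pos: [0.5215, 0.0625, 0.4011]
orientation: [179.7, -0.3, 32.6]
contact_force: [0.1, 0.1, -0.3]
width: 0.0644
finger_force: 0.0
```

```bash
python3 - <<'E'
from h import *
s=observe();print(s['tcp_pos'],s['orientation'],s['width'],s['time_s'],s['joint_pos'])
p,D=snapshot("top");P=cloud("top",D);x,y,z=np.moveaxis(P,-1,0);hsv=cv2.cvtColor(p,cv2.COLOR_BGR2HSV)
b=P[(x>.48)&(x<.54)&(y<-.14)&(y>-.22)&(z>.31)&(z<.36)&(D>0)]
print(len(b))
if len(b)>30:
    from scipy.optimize import least_squares as ls
    r=ls(lambda c:np.linalg.norm(b-c,axis=1)-.014,[.513,-.178,.329],loss="soft_l1",f_scale=.001);print(r.x)
print([(g,ray("top",g["uv"],.329)) for g in mark_of("handle","top")])
print(moves([.513,-.178,.400],[180,0,0]))
E
```

```text
[0.52145965 0.06253616 0.40108172] [179.69914341  -0.26543834  32.63203008] 0.06436032830489052 18.625 [-0.76380127 -4.89406286 95.12713722 -0.10508656 89.37971895 56.60564813]
199
[ 0.51665844 -0.17806402  0.32962286]
[({'uv': [409.3, 220.5], 'conf': 0.93}, array([ 0.51952675, -0.18418271,  0.329     ]))]
(array([-137.6,  197.6,   -0.5]), array([ 0.02, -0.03,  5.5 ]))
```

Emit:
{"method": "arm_command", "body": {
  "moves": "-33 48 0 0 0 1.4; -66 96 0 0 0 2.8; -99 146 0 0 0 4.2; -135 199 0 0 0 5.5; -135 199 0 0 0 5.5"
}}

```text
time_s: 19.35
tcp_pos: [0.5149, -0.1818, 0.3973]
orientation: [179.9, 0.1, -0.2]
contact_force: [-0.7, 0.5, 0.6]
width: 0.064
finger_force: 0.0
```

Emit:
{"method": "arm_command", "body": {
  "moves": "0 0 0 0 0 0; 0 0 0 0 0 0; 0 0 0 0 0 0; 0 0 0 0 0 0; 0 0 0 0 0 0"
}}

```text
time_s: 19.98
tcp_pos: [0.5156, -0.1771, 0.3979]
orientation: [180.0, -0.0, 0.1]
contact_force: [0.0, -0.1, 0.8]
width: 0.0641
finger_force: 0.0
```

```bash
python3 - <<'E'
from h import *
from scipy.optimize import least_squares as ls
s=observe();print(s['tcp_pos'],s['orientation'],s['width'],s['time_s'],s['joint_pos'])
p,D=snapshot("wrist");cv2.imwrite("pics/w7.png",p);P=cloud("wrist",D);x,y,z=np.moveaxis(P,-1,0)
b=P[(x>.48)&(x<.55)&(y<-.14)&(y>-.22)&(z>.318)&(z<.36)&(D>0)]
print(len(b))
if len(b)>30:
    r=ls(lambda c:np.linalg.norm(b-c,axis=1)-.014,[.513,-.178,.329],loss="soft_l1",f_scale=.001);print(r.x, moves(r.x+[0,0,.003],[180,0,0]))
E
```

```text
[ 0.51559736 -0.1771068   0.39791332] [ 1.79992960e+02 -8.65027445e-03  5.15805526e-02] 0.06414283405143874 19.975 [-2.63334191e+01 -2.05621529e+00  9.27546924e+01 -2.46292228e-03
  8.92906450e+01  6.36150311e+01]
1918
[ 0.5179288  -0.1784706   0.32886336] (array([ 2.4,  1.2, 66. ]), array([ 0.  , -0.  ,  0.01]))
```

View pics/w7.png

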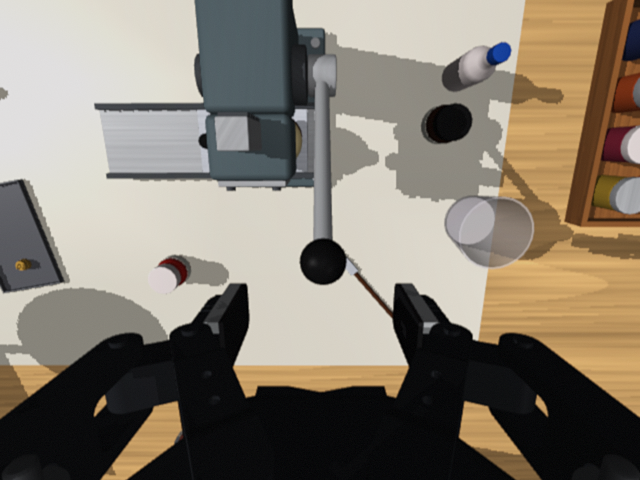

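The wrist view shows the ball at (323,261) between the open jaws, with the rod running up the image to the head. The ball measures at about (0.517,-0.178,0.329), so I descend and grip.

Emit:
{"method": "arm_command", "body": {
  "moves": "2 1 20 0 0 0; 2 1 40 0 0 0; 2 1 55 0 0 0; 2 1 65 0 0 0; 2 1 65 0 0 0"
}}

```text
time_s: 20.65
tcp_pos: [0.517, -0.1784, 0.3314]
orientation: [-179.9, 0.1, -0.0]
contact_force: [0.2, -1.1, 1.0]
width: 0.0641
finger_force: 0.0
```

Emit:
{"method": "arm_command", "body": {
  "moves": "0 0 0 0 0 0; 0 0 0 0 0 0; 0 0 0 0 0 0; 0 0 0 0 0 0; 0 0 0 0 0 0",
  "gripper": 0.1,
  "force": 35
}}

```text
time_s: 21.28
tcp_pos: [0.5174, -0.1784, 0.3335]
orientation: [-180.0, -0.0, -0.0]
contact_force: [-2.5, 1.7, 4.3]
width: 0.0259
finger_force: 34.3
```

Emit:
{"method": "arm_command", "body": {
  "moves": "-6 0 6 0 0 0; -12 0 13 0 0 0; -18 0 20 0 0 0; -23 0 27.5 0 0 0; -28 0 35 0 0 0"
}}

```text
time_s: 21.9
tcp_pos: [0.4891, -0.1785, 0.2973]
orientation: [-180.0, -0.0, -0.0]
contact_force: [-0.7, 1.9, 3.3]
width: 0.0256
finger_force: 34.6
```

Emit:
{"method": "arm_command", "body": {
  "moves": "-5 0 8 0 0 0; -9 0 16 0 0 0; -12.4 0 24 0 0 0; -15.5 0 32 0 0 0; -18.6 0 41 0 0 0"
}}

```text
time_s: 22.52
tcp_pos: [0.4707, -0.1786, 0.2562]
orientation: [-180.0, 0.0, -0.0]
contact_force: [-0.5, 1.8, 3.0]
width: 0.0259
finger_force: 35.1
```

```bash
cat > l.py <<'E'
from h import *
from scipy.optimize import least_squares as ls
s=observe();print(s['tcp_pos'],s['contact_force'],s['width'],s['finger_force'],s['time_s'])
for c in("top","side","wrist"):
    p,D=snapshot(c);P=cloud(c,D);x,y,z=np.moveaxis(P,-1,0)
    t=s['tcp_pos']
    for g in mark_of("handle",c)[:1]: print(c,g["conf"],ray(c,g["uv"],t[2]-.003))
    if c=="wrist":
        b=P[(abs(x-t[0])<.05)&(abs(y-t[1])<.0125)&(abs(z-t[2]+.003)<.03)&(D>0)]
        if len(b)>30: print(len(b),ls(lambda q:np.linalg.norm(b-q,axis=1)-.014,t-[0,0,.003],loss="soft_l1",f_scale=.001).x)
    if c=="top":
        r=P[(abs(x-.59)<.03)&(abs(y+.118)<.03)&(z>.242)&(z<.3)&(D>0)];print("ram top",len(r),np.median(r[:,2]) if len(r) else 0, r[:,2].max() if len(r) else 0)
E
python3 l.py
```

```text
[ 0.47068544 -0.17863329  0.25621264] [-0.50094135  1.77547979  3.02014876] 0.02590212672165567 35.05013287067413 22.525
ram top 163 0.26444333780820106 0.26946060635845825
side 0.51 [ 0.47514896 -0.19639091  0.25321264]
wrist 0.6 [ 0.4718643  -0.17845678  0.25321264]
6342 [ 0.48232486 -0.17857709  0.25191367]
```

Emit:
{"method": "arm_command", "body": {
  "moves": "-2.5 0 9 0 0 0; -4.4 0 17.4 0 0 0; -5.5 0 24 0 0 0; -6.3 0 29 0 0 0; -7 0 35 0 0 0"
}}

```text
time_s: 23.45
tcp_pos: [0.4639, -0.1786, 0.2217]
orientation: [180.0, 0.0, -0.0]
contact_force: [-1.9, 2.0, 4.8]
width: 0.0258
finger_force: 35.4
```

Emit:
{"method": "arm_command", "body": {
  "moves": "-0.3 0 4 0 0 0; -0.6 0 8 0 0 0; -0.8 0 12 0 0 0; -0.9 0 15 0 0 0; -0.9 0 17 0 0 0"
}}

```text
time_s: 24.08
tcp_pos: [0.4632, -0.1786, 0.2048]
orientation: [180.0, -0.0, -0.0]
contact_force: [-1.6, 1.6, 5.1]
width: 0.0257
finger_force: 35.8
```

```bash
python3 l.py
```

```text
[ 0.46315758 -0.17864951  0.20479538] [-1.56568844  1.56521932  5.08639388] 0.02567232515689169 35.786316990852356 24.075
ram top 141 0.2533045317630054 0.25954578357300306
side 0.62 [ 0.46066966 -0.1784868   0.20179538]
wrist 0.76 [ 0.46245004 -0.17837994  0.20179538]
6512 [ 0.4820265  -0.17857103  0.21617298]
```

Emit:
{"method": "arm_command", "body": {
  "moves": "0 0 0.5 0 0 0; 0 0 1 0 0 0; 0 0 1 0 0 0; 0 0 1 0 0 0; 0 0 1 0 0 0"
}}

```text
time_s: 25.0
tcp_pos: [0.4631, -0.1787, 0.204]
orientation: [180.0, -0.0, -0.0]
contact_force: [-1.6, 1.9, 5.9]
width: 0.0259
finger_force: 35.8
```

```bash
python3 - <<'E'
from h import *
s=observe();print(s['tcp_pos'],s['contact_force'],s['finger_force'],s['joint_velocities'].round(2))
p,D=snapshot("side");P=cloud("side",D);x,y,z=np.moveaxis(P,-1,0)
k=P[(abs(x-.59)<.02)&(abs(y+.02)<.04)&(z>.05)&(z<.072)&(D>0)];print("knob",len(k),np.median(k,0),k.min(0),k.max(0))
b=P[(abs(x-.59)<.045)&(abs(y+.118)<.045)&(z>.06)&(z<.098)&(D>0)]
from scipy.optimize import least_squares as ls
print(len(b),ls(lambda q:np.linalg.norm(b-q,axis=1)-.035,[.59,-.118,.0685],loss="soft_l1",f_scale=.001).x)
w=np.linalg.inv(camera_info("side")["pose"])@[.59,-.09,.12,1];u=np.array(camera_info("side")["mtx"])@w[:3];u=(u/u[2]).astype(int);print(u)
cv2.imwrite("pics/s8.png",cv2.resize(p[u[1]-45:u[1]+45,u[0]-60:u[0]+60],(800,600),interpolation=2))
E
```

```text
[ 0.46313319 -0.17867947  0.2040079 ] [-1.61410434  1.93089815  5.89593307] 35.78916370868683 [-0.06 -0.   -0.02  0.02 -0.1  -0.02]
knob 70 [ 0.58643661 -0.02235147  0.06148592] [ 0.57809001 -0.03440715  0.05012652] [ 0.59735943 -0.01377649  0.07191541]
384 [ 0.59006198 -0.11745159  0.06849438]
[310 245   1]
```

View pics/s8.png

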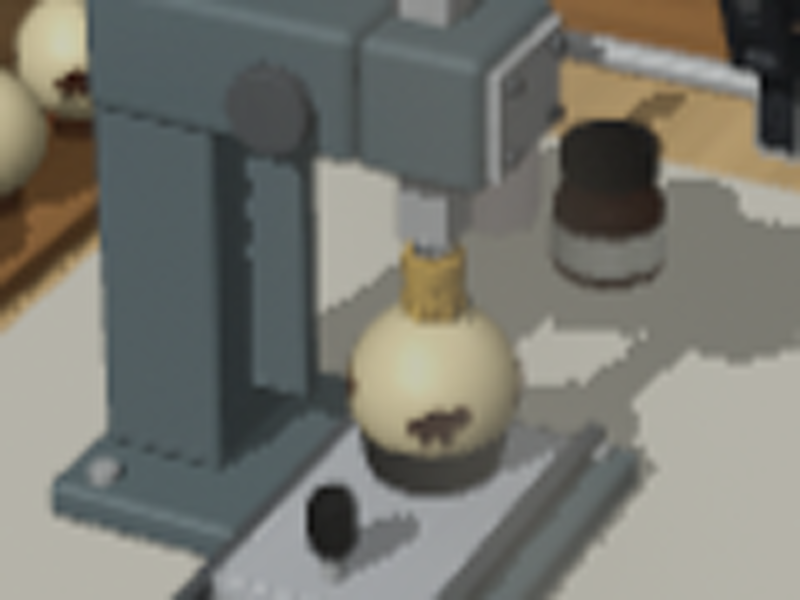

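The crop shows the foot seated on the upright cap at (432,280), the bauble straight under the ram, the lever level and held. I'll hand in.

```bash
python3 -c "
from rig import *
print(close_job())"
```

```text
the job is handed in; nothing more can be done
None
```

I handed the job in after about 25 s on the robot's clock: the larger cap is seated on the neck, the nest is home, and the gripper is holding the lever about level with the foot pressed in roughly 6 mm; no verdict came back.

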